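Party drawer: pull it out to its stop and stow the balloon weights

ROBOT

A 6-joint arm with a two-finger parallel gripper is mounted at the origin on the work surface. World frame = base frame: x ahead of the robot, y to its left, z up, the work surface at z = 0. Lengths are in m, angles in degrees, forces in N, time in s.
With the tool pointing down it reaches from about 0.35 to 0.725 m from the base axis. Payload 6 kg.
Tool frame: the origin (TCP) lies midway between the tips of the shut fingers; the grasp point (between the pads) lies 19 mm behind it; z points along the fingers, y is the line along which they close (so a half turn about z gives the same grasp; the last joint's range is limited). The gripper opens to 85 mm and grips with 20 to 120 N. Pads are 22 mm wide; open, the fingers measure 114 mm over their backs; the gripper's body (76 mm by 85 mm) begins 54 mm behind the grasp point. The pads swing forward as they close: fully open they stand 13 mm farther back than shut.
Start: joints at [-50.724, 2.303, 4.859, 0, -92.561, -19.12], TCP at [0.207, -0.563, 0.199] pointing down, gripper open.
Joint ranges: [-146.85, 146.85], [-73.84, 115.35], [-62.03, 85.46], [-188.31, 113.3], [-161.28, -10.13], [-171.36, 171.36]. Speed limits (degrees/s): [147.25, 147.25, 172.46, 180, 180, 180].

INTERFACE

Orientations are given as [roll, pitch, yaw] about the fixed x, y, z axes, in that order (R = Rz(yaw) Ry(pitch) Rx(roll)).
In Python, from cell import env, kin, grab_frame, camera_model gives the robot as it stands. The module is installed in compiled form; this text tells all that it offers. Calls block until the motion is done:
- env.reach(position, orientation): joint-space move of the TCP to a pose.
- env.movel(position, frame=None, v=0.15, force_limit=None): straight line of the TCP; frame=None keeps the orientation; v is the mean speed in m/s. With force_limit (N) it stops when the force on the tool has changed by that much, and returns True; else False.
- env.move_joints(angles): joint-space move.
- env.let_go() and env.grasp(): open the fingers fully, or close them until they stop; the grip force is fixed at half the most.
- env.sleep(seconds).
- kin.ik(position, orientation): joint angles nearest the present ones, or None.
- env.get_state(): the state.
- grab_frame(name): name is "side" or "top"; returns (picture, depth): 384x512x3 uint8, red, green, blue; 384x512 float32, m along the optical axis (not along the pixel's ray), 0 where there is no reading.
- camera_model(name): a dict with "vertical_fov" (degrees; the focal length in pixels is half the picture's height over the tangent of half this angle, whatever the lens; pixels are square), "cx", "cy" (the principal point, pixels), "rvec" (rotation vector, rad) and "tvec" (3), from world to camera coordinates, as OpenCV has them. Camera axes: x right, y down, z forward; pixel columns grow to the right and rows downward; lengths in m; the calibration is good to about 2 mm. A picture is of the moment at which its call begins. camera_model takes no time and is no camera call.
A pose or a line that the arm cannot do raises env.MotionError and nothing moves.
- env.sign_off(): hands the job in; it is judged then, once.
The state is a dict: "t": time; "joint_positions": joint angles; "qd": joint speeds; "joint_efforts": joint torques, N m; "position": TCP position; "tool_rot": TCP orientation; "contact_force": force on the tool from outside, world axes, zero at the start; "ft_torque": the same for the moment, N m; "gripper_width": opening from 0.0 (shut) to 1.0 (fully open); "grip_force": force on a finger pad.
Only numpy, scipy, OpenCV 4.12 (cv2) and the standard library are available. Lean on these libraries where they do the work, as an engineer would, in place of code of your own. Each camera call takes 0.05 s, during which the arm holds its last target. There are 200 camera calls.

TASK

Hook the handle of the little chest's drawer and slide the drawer out all the way to its stop, gently, without yanking hard at the chest. Then stow the two ring weights on the steel post inside it: the wide yellow ring first, flat on the drawer floor, and the smaller blue ring flat on top of it. Leave the drawer fully open, and do not disturb the pump, the black holders or the jar.

Things in the scene. Friction and masses are not known exactly. Their poses are not given: they have to be found in the camera images.
- chest: low oak chest, fixed, 284 wide x 96 high. Origin: on the shelf, midway across, 50 behind the closed drawer's face. +x points into the chest; the drawer slides out along -x. The 8 thick top board (underside 88 high) juts 27 in front of the closed face, roofing the gap behind the handle: a vertical finger does not fit behind the bar, one leaning 25 to 40 deg, tip towards the chest, does.
- drawer (a joint): drawer opening in m, 0 shut, growing as it is pulled out. Runs stiffly (a few N), stays where left. Comes out somewhere between 120 and 170 mm; the end stop is not marked and must be felt. Front 254 wide, 12 thick, its top edge 80 above the shelf; inside 230 wide, side walls 58 above the shelf.
- handle (a point): middle of the handle bar: dark steel, round, 10 thick, 120 long, level and parallel to the drawer face, its axis 45 in front of the face and 53 above the shelf, legs at both ends; 40 of free gap between bar and face. Axes as the chest's. Moves with the drawer.
- post_foot (a point): foot of the upright steel post on the drawer floor (18 above the shelf): post 16 diameter, 50 high, its top 6 tapered. It stands 60 behind the drawer's outer face, midway between the sides. Moves with the drawer; under the chest top until the drawer is out.
- yellow_ring: yellow plastic ring weight lying flat on the shelf: 56 outer diameter, 22 hole, 20 thick, about 100 g. Origin: centre of its underside, z up through the hole.
- blue_ring: blue plastic ring weight lying flat on the shelf: 46 outer diameter, 22 hole, 20 thick, about 60 g. Origin: centre of its underside, z up through the hole.
- pump: blue electric balloon pump, round, 156 diameter, 146 high with its carrying handle; bystander. Origin: centre of its underside.
- holder_a: matte black ceramic candle holder, 76 diameter, 75 high; bystander. Origin: centre of its underside.
- holder_b: matte black ceramic candle holder like the other; bystander. Origin: centre of its underside.
- jar: clear glass jar with a flip-top lid, 94 diameter, 130 high; bystander. Origin: centre of its underside.
There are look-alikes about, which are no part of the job. Of the things shaped like the yellow_ring, the yellow one is meant.

How it is judged:
By the outcome, as a careful person would: the job done as asked, in the order asked, and still so for the second after the job is handed in, with the robot touching nothing.
It also fails if it takes over 67 s, if anything falls off the work surface, if the arm or the gripper's body presses on something with over 40 N, if the wrist force passes 120 N, or if a joint passes its speed limit or range.

## Working session

There is one attempt and no reset: what is moved stays moved. The work goes in short steps, each a Python script; the robot and the scene stay as the last script left them, time stands still between calls to the robot, and variables do not carry over. Pictures are saved under pics/ and viewed, at most 13 in all, crops included, and the job is handed in when it is done.

```bash
mkdir -p pics; cat > h.py <<'E'
import numpy as np, cv2, os
from cell import env, kin, grab_frame, camera_model
def cam(n):
    m=camera_model(n); R=cv2.Rodrigues(np.array(m["rvec"],float))[0]; t=np.array(m["tvec"],float).ravel()
    return 192/np.tan(np.radians(m["vertical_fov"]/2)),m["cx"],m["cy"],R,t,m
def pt(n,u,v,d):
    f,cx,cy,R,t,_=cam(n); return R.T@(np.array([(u-cx)/f*d,(v-cy)/f*d,d])-t)
def cloud(n,dep):
    f,cx,cy,R,t,_=cam(n); v,u=np.mgrid[:384,:512]
    return (np.stack([(u-cx)/f*dep,(v-cy)/f*dep,dep],-1)-t)@R
def proj(n,p):
    f,cx,cy,R,t,_=cam(n); c=R@np.array(p)+t; return c[0]/c[2]*f+cx,c[1]/c[2]*f+cy
E
python3 - <<'E'
from h import *
np.set_printoptions(precision=4,suppress=True)
for n in("side","top"):
    p,d=grab_frame(n); np.savez(f"{n}0.npz",p=p,d=d); cv2.imwrite(f"pics/{n}0.png",cv2.resize(p[...,::-1],(768,576),interpolation=cv2.INTER_CUBIC))
    f,cx,cy,R,t,m=cam(n); print(n,m,-R.T@t, (d==0).mean())
print(env.get_state())
E
```

```text
side {'vertical_fov': 52.895895315369835, 'cx': 250.1192761465657, 'cy': 201.10168005635487, 'rvec': array([ 0.5131, -2.559 ,  1.3872]), 'tvec': array([0.5581, 0.1887, 1.0709])} [0.2106 0.9482 0.742 ] 0.004180908203125
top {'vertical_fov': 51.736818011513975, 'cx': 256.12837970861875, 'cy': 195.91404310484074, 'rvec': array([ 2.2251, -2.1687,  0.0642]), 'tvec': array([-0.0101,  0.5877,  1.2699])} [0.5195 0.011  1.2993] 0.004048665364583333
{'t': 0.1, 'joint_positions': array([-50.7242,   2.3376,   4.8069,  -0.0221, -92.5608, -19.1211]), 'qd': array([ 0.0945, -0.1113,  0.1386, -0.0619,  0.0489,  0.0357]), 'joint_efforts': array([ -0.0061, -36.9345,  34.828 ,   6.9517,  -0.0045,   0.    ]), 'position': array([ 0.2067, -0.5629,  0.1982]), 'tool_rot': array([ 179.9063,   -0.0092, -159.8443]), 'contact_force': array([-0.477 ,  0.199 ,  0.7285]), 'ft_torque': array([-0.0466, -0.0573, -0.0572]), 'grip_force': 0.0, 'gripper_width': 1.002795037432224}
```

View pics/side0.png

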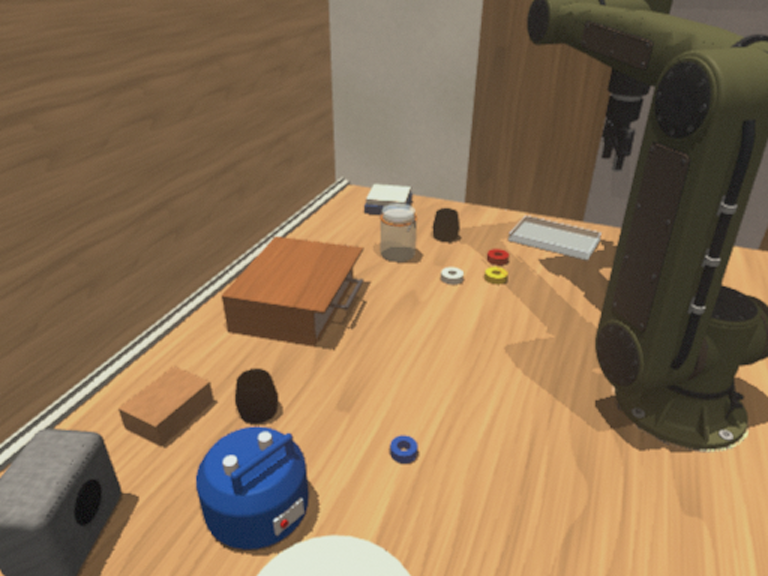

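View pics/top0.png

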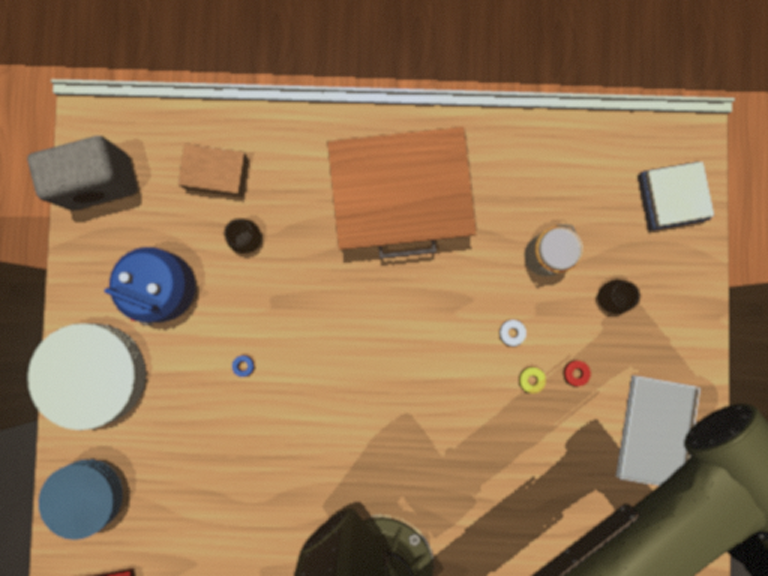

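The side view shows the chest at (295,285), its handle at (350,298), yellow ring at (496,274) and blue ring at (404,449). In the top view they are: chest (402,188), handle (408,252), yellow (532,380), blue (243,366); white and red are look-alikes. These are pixels of the 1.5x pictures.

```bash
python3 - <<'E'
from h import *
np.set_printoptions(precision=4,suppress=True)
seeds={"yellow":((532,380),(496,274)),"blue":((243,366),(404,449))}
D={n:np.load(n+"0.npz") for n in("top","side")}
P={n:cloud(n,D[n]["d"]) for n in D}
for k,s in seeds.items():
    for n,(u,v) in zip(("top","side"),s):
        hsv=cv2.cvtColor(D[n]["p"],cv2.COLOR_RGB2HSV).astype(int); h,S,V=[hsv[...,i] for i in range(3)]
        m=((h>22)&(h<40) if k=="yellow" else (h>105)&(h<130))&(S>120)&(V>50)
        w=np.zeros_like(m); u,v=int(u/1.5),int(v/1.5); w[v-16:v+17,u-16:u+17]=1; m&=w
        X=P[n][m]; vv,uu=np.nonzero(m); X=X[(X[:,2]>.012)&(X[:,2]<.03)]
        z=np.median(X[:,2]); 
        T=X[abs(X[:,2]-.02)<.005]
        (cx,cy),r=cv2.minEnclosingCircle(T[:,:2].astype(np.float32))
        print(k,n,m.sum(),len(T),"z",z,np.percentile(X[:,2],90),"circ",cx,cy,r,"mean",T.mean(0))
# chest top
for n in P:
    X=P[n]; m=(abs(X[...,2]-.096)<.006)&(abs(X[...,1])<.25)&(X[...,0]>.5)
    c,l,st,ce=cv2.connectedComponentsWithStats(m.astype(np.uint8)); 
    i=1+np.argmax(st[1:,4]); Q=X[l==i]
    r=cv2.minAreaRect(Q[:,:2].astype(np.float32)); print(n,"chest",r,np.median(Q[:,2])); print(cv2.boxPoints(r))
# bystanders and handle crops
p=D["top"]["p"][140:190,210:330]; a=cv2.resize(p,(780,325),interpolation=cv2.INTER_CUBIC)
p=D["side"]["p"][170:235,195:255]; b=cv2.resize(p,(540,585)[::1],interpolation=cv2.INTER_CUBIC)
cv2.imwrite("pics/hs.png",b[...,::-1]); 
cv2.imwrite("pics/ht.png",a[...,::-1])
for nm,(u,v) in dict(jar=(560,248),hb=(618,297),ha=(243,237),pump=(150,285)).items():
    print(nm,P["top"][int(v/1.5),int(u/1.5)])
E
```

```text
yellow top 223 184 z 0.019723993386494415 0.02349724399453786 circ 0.4128923714160919 -0.3177529573440552 0.027274183928966522 mean [ 0.4124 -0.3176  0.0199]
yellow side 86 76 z 0.01948881202533919 0.02146564874490871 circ 0.41051509976387024 -0.31469669938087463 0.028383277356624603 mean [ 0.4117 -0.3131  0.0194]
blue top 68 64 z 0.018958712545408176 0.02157676955656876 circ 0.42590421438217163 0.30447229743003845 0.019612861797213554 mean [0.4268 0.3048 0.0191]
blue side 131 127 z 0.019855813244661902 0.021400446091492564 circ 0.42605024576187134 0.3093772232532501 0.02224043197929859 mean [0.4256 0.3105 0.0198]
top chest ((0.805554211139679, -0.024478092789649963), (0.22828403115272522, 0.2842317819595337), 7.682194709777832) 0.09564605745068479
[[ 0.6734  0.1011]
 [ 0.7114 -0.1806]
 [ 0.9377 -0.1501]
 [ 0.8997  0.1316]]
side chest ((0.8023043274879456, -0.021114230155944824), (0.22895851731300354, 0.2901608645915985), 7.499020576477051) 0.09569984265722009
[[ 0.6699  0.1078]
 [ 0.7077 -0.1799]
 [ 0.9347 -0.15  ]
 [ 0.8969  0.1377]]
jar [ 0.6825 -0.3391  0.132 ]
hb [ 0.5944 -0.5039  0.0111]
ha [0.7048 0.3169 0.0068]
pump [0.5874 0.4678 0.1276]
```

View pics/hs.png

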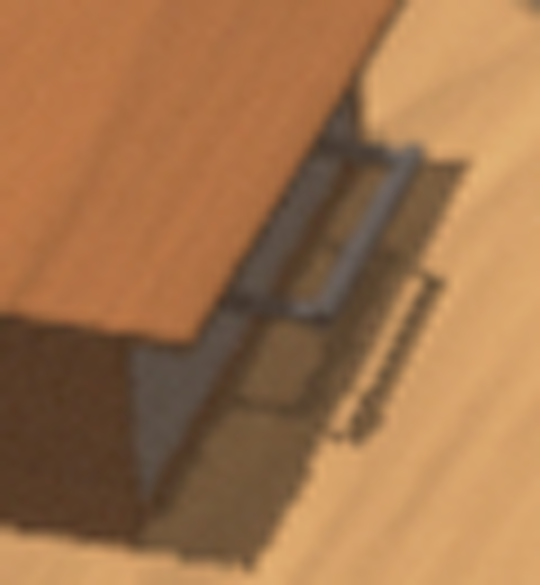

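View pics/ht.png

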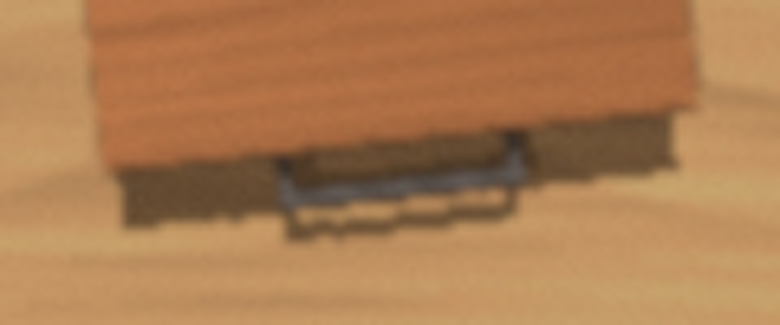

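The side crop shows the bar running from (322,312) to (410,152). In the top crop it runs from (288,198) to (520,172), clear in front of the roof edge. Next I triangulate it and check reachability.

```bash
cat >> h.py <<'E'
YAW=np.radians(7.6); CX=np.array([np.cos(YAW),np.sin(YAW),0]); CY=np.array([-np.sin(YAW),np.cos(YAW),0]); Z=np.array([0,0,1.])
from scipy.spatial.transform import Rotation as Ro
def leanrpy(th,yaw=YAW,flip=1):
    th=np.radians(th); c=np.array([np.cos(yaw),np.sin(yaw),0]); z=c*np.sin(th)-Z*np.cos(th); y=flip*np.array([-np.sin(yaw),np.cos(yaw),0]); x=np.cross(y,z)
    return Ro.from_matrix(np.column_stack([x,y,z])).as_euler("xyz",degrees=True)
def tri(a,b):  # pixels in top, side
    Ps=[];q=[]
    for n,p in(("top",a),("side",b)):
        f,cx,cy,R,t,_=cam(n); Ps.append(np.column_stack([R,t])); q.append(np.array([(p[0]-cx)/f,(p[1]-cy)/f]))
    X=cv2.triangulatePoints(Ps[0],Ps[1],q[0],q[1]).ravel(); return X[:3]/X[3]
E
python3 - <<'E'
from h import *
np.set_printoptions(precision=4,suppress=True)
a=tri((254.3-.4,170.5-.4),(230.8-.4,204.7-.4)); b=tri((290-.4,166.5-.4),(240.6-.4,186.9-.4)); print(a,b,(a+b)/2,np.linalg.norm(a-b),np.degrees(np.arctan2(*(b-a)[:2])))
print("rings",tri((532/1.5,380/1.5),(496/1.5,274/1.5)),tri((243/1.5,366/1.5),(404/1.5,449/1.5)))
H=np.array([.672,-.0405,0])
def S(s,z,h=H): return h+CX*(45-s)/1000+Z*z/1000
for fl in(1,-1):
    o=leanrpy(33,flip=fl); print(fl,o)
    d=CX*np.sin(np.radians(33))-Z*np.cos(np.radians(33))
    for p in(S(18.4,48),S(18.4,48)-.1*d,S(18.4,48)-CX*.18): print(p,kin.ik(p,o))
for fl in(1,-1):
    o=leanrpy(0,flip=fl)
    for p in([.412,-.316,.02],[.426,.308,.02],H+CX*(.105-.15)+Z*.03): print(fl,o,kin.ik(p,o))
E
```

```text
[0.6675 0.0144 0.0532] [ 0.6829 -0.0982  0.0544] [ 0.6752 -0.0419  0.0538] 0.11365809065041606 172.21530312920837
rings [ 0.4107 -0.3182  0.0127] [0.4247 0.3059 0.0085]
1 [-180.    33.  -172.4]
[ 0.6984 -0.037   0.048 ] [  15.6131   -8.9835  -31.0294    7.5228  -35.4441 -102.8739]
[ 0.6444 -0.0442  0.1319] [  16.7392  -21.4044  -31.7882    6.7764  -47.15   -102.3042]
[ 0.5199 -0.0608  0.048 ] [  20.6682  -45.2396  -55.9006    9.6266  -47.4271 -107.5622]
-1 [180.  -33.    7.6]
[ 0.6984 -0.037   0.048 ] [ 15.6131  -8.9835 -31.0294   7.5228 -35.4441  77.1261]
[ 0.6444 -0.0442  0.1319] [ 16.7392 -21.4044 -31.7882   6.7764 -47.15    77.6958]
[ 0.5199 -0.0608  0.048 ] [ 20.6682 -45.2396 -55.9006   9.6266 -47.4271  72.4378]
1 [-180.     0.  -172.4] [-15.2505  -7.1065 -23.0894   0.     -74.0171 -67.1495]
1 [-180.     0.  -172.4] [  57.8173   -6.068   -22.1408    0.      -73.9272 -140.2173]
1 [-180.     0.  -172.4] [ 13.9662   9.2426  -5.4344   0.     -75.323  -96.3662]
-1 [180.    0.    7.6] [-15.2505  -7.1065 -23.0894   0.     -74.0171 112.8505]
-1 [180.    0.    7.6] [ 57.8173  -6.068  -22.1408   0.     -73.9272  39.7827]
-1 [180.    0.    7.6] [ 13.9662   9.2426  -5.4344   0.     -75.323   83.6338]
```

```bash
cat >> h.py <<'E'
np.set_printoptions(precision=4,suppress=True)
H=np.array([.6735,-.041,0])
def S(s,z,h=H): return h+CX*(45-s)/1000+Z*z/1000
def st():
    s=env.get_state(); print("t",round(s["t"],2),s["position"],s["tool_rot"],"F",s["contact_force"],"w",round(s["gripper_width"],3),"g",s["grip_force"]); return s
E
python3 - <<'E'
from h import *
o=leanrpy(33); d=CX*np.sin(np.radians(33))-Z*np.cos(np.radians(33)); T=S(18.4,48)
env.reach(T-CX*.16+Z*.16,o); env.grasp(); st()
env.movel(T-d*.08,v=.15); st()
print(env.movel(T,v=.05,force_limit=8)); s=st()
p,dd=grab_frame("side"); cv2.imwrite("pics/hook.png",cv2.resize(p[150:260,170:310],(763,600),interpolation=cv2.INTER_CUBIC)[...,::-1])
E
```

```text
t 2.98 [ 0.5413 -0.0586  0.208 ] [-179.9983   33.0007 -172.3973] F [ 0.5274 -0.058  -0.137 ] w 0.003 g 0.0
t 4.12 [ 0.6568 -0.0433  0.1159] [-179.9935   33.0605 -172.3919] F [-0.033   0.2536  0.3891] w -0.002 g 0.0
False
t 5.87 [ 0.7    -0.0375  0.0485] [ 179.9997   33.0357 -172.3975] F [0.0771 0.2349 0.8512] w -0.002 g 0.0
```

View pics/hook.png

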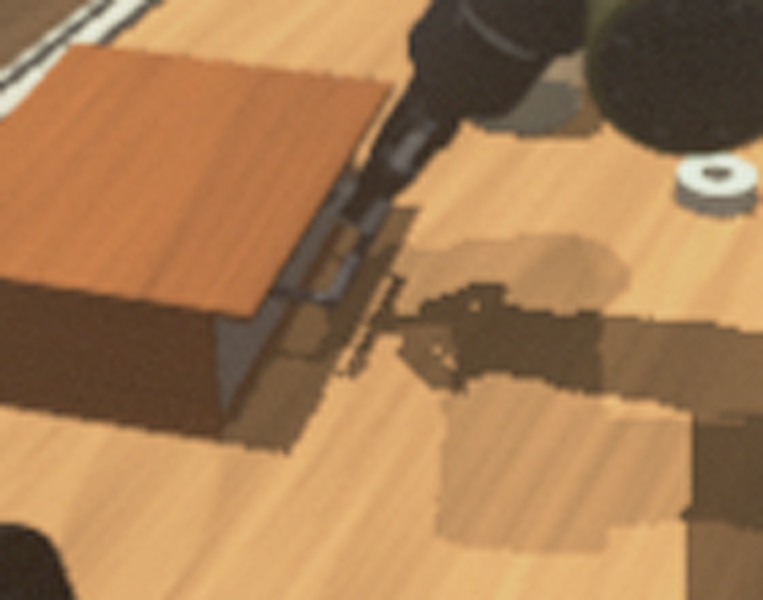

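The finger sits between bar and face, tip at about (350,215), with no contact force. Now I pull.

```bash
python3 - <<'E'
from h import *
p0=env.get_state()["position"]
print(env.movel(p0-CX*.015,v=.03,force_limit=25)); s=st()
p=s["position"]
print(env.movel(p0-CX*.105,v=.06,force_limit=15)); s=st()
print("travel",np.dot(p0-s["position"],CX))
E
```

```text
False
t 6.57 [ 0.6852 -0.0394  0.0487] [-179.9993   33.0246 -172.3957] F [ 0.5454 -0.2792 -0.1306] w 0.0 g 0.0
False
t 8.22 [ 0.596  -0.0513  0.0483] [-179.9944   32.987  -172.3976] F [ 0.878   0.6763 -0.0681] w -0.004 g 0.0
travel 0.10487124471322326
```

```bash
python3 - <<'E'
from h import *
p,dd=grab_frame("side"); cv2.imwrite("pics/pull.png",cv2.resize(p[130:280,140:340],(800,600),interpolation=cv2.INTER_CUBIC)[...,::-1])
E
```

```text
(no output)
```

View pics/pull.png

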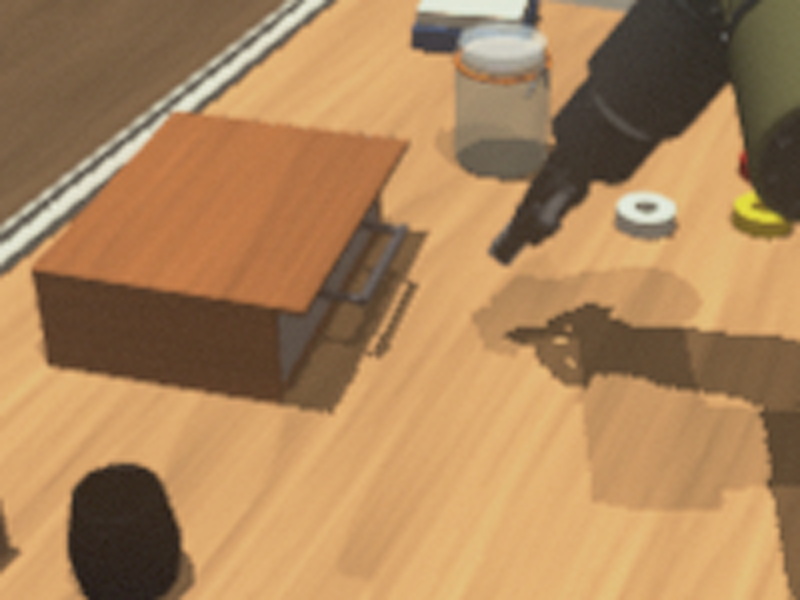

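The view shows the drawer still shut, bar at (380,265), and the finger free at (500,260). It slipped over the bar. I compare the tip's projection with where it appears.

```bash
python3 - <<'E'
from h import *
print(proj("side",[.596,-.0513,.0483]),proj("side",[.7,-.0375,.0485]))
print("bar",[proj("side",S(45,53)+CY*k) for k in(-.055,.055)], [proj("top",S(45,53)+CY*k) for k in(-.055,.055)])
p,d=grab_frame("side"); X=cloud("side",d)
m=np.zeros(d.shape,bool); m[185:197,258:272]=1
m&=(X[...,2]>.03)&(X[...,2]<.09); v,u=np.nonzero(m)
Q=X[m]; i=np.argsort(Q[:,2])[:12]; print(np.c_[u[i],v[i],Q[i]])
E
```

```text
(np.float64(258.5249895163048), np.float64(200.0398264475859)) (np.float64(228.26666647583826), np.float64(195.54222161318125))
bar [(np.float64(240.44870355901827), np.float64(187.33075536575907)), (np.float64(230.91991454116226), np.float64(204.30820486653562))] [(np.float64(288.691441662995), np.float64(166.78619627874852)), (np.float64(254.14493490397473), np.float64(170.45850321977946))]
[[266.     196.       0.57    -0.0508   0.0708]
 [267.     196.       0.5662  -0.0499   0.0722]
 [264.     195.       0.5772  -0.0513   0.0726]
 [265.     195.       0.5728  -0.0487   0.0752]
 [263.     194.       0.5795  -0.048    0.0778]
 [268.     195.       0.5622  -0.048    0.0781]
 [263.     193.       0.5803  -0.05     0.0802]
 [267.     195.       0.5641  -0.0435   0.0803]
 [266.     195.       0.5667  -0.0414   0.0809]
 [264.     194.       0.5745  -0.0436   0.0815]
 [269.     194.       0.5592  -0.0488   0.0822]
 [265.     194.       0.571   -0.0434   0.0824]]
```

```bash
python3 - <<'E'
from h import *
o=leanrpy(0)
env.reach([.52,-.06,.07],o); st()
p,d=grab_frame("side"); X=cloud("side",d)
m=(abs(X[...,0]-.52)<.05)&(abs(X[...,1]+.06)<.05)&(X[...,2]>.025)&(X[...,2]<.3)
Q=X[m]; print("lowest",Q[np.argsort(Q[:,2])[:5]])
u,v=proj("side",[.52,-.06,.08]);u=int(u);v=int(v);cv2.imwrite("pics/tip.png",cv2.resize(p[v-75:v+45,u-80:u+80],(800,600),interpolation=cv2.INTER_CUBIC)[...,::-1]); print(u-80,v-75,proj("side",[.52,-.06,.07]))
print(env.movel([.52,-.06,.002],v=.04,force_limit=5)); st()
E
```

```text
t 9.02 [ 0.52   -0.06    0.0689] [-179.9999    0.0161 -172.4248] F [ 0.2384  0.1147 -0.6953] w 0.001 g 0.0
lowest [[ 0.5182 -0.0555  0.0995]
 [ 0.5119 -0.0564  0.1005]
 [ 0.528  -0.0546  0.1014]
 [ 0.5247 -0.0546  0.1022]
 [ 0.5137 -0.0514  0.1029]]
201 120 (np.float64(281.49642428252906), np.float64(198.00097754355622))
False
t 10.92 [ 0.5202 -0.06    0.0022] [-179.9993    0.0244 -172.4017] F [-0.5469  0.1369  0.1253] w 0.0 g 0.0
```

View pics/tip.png

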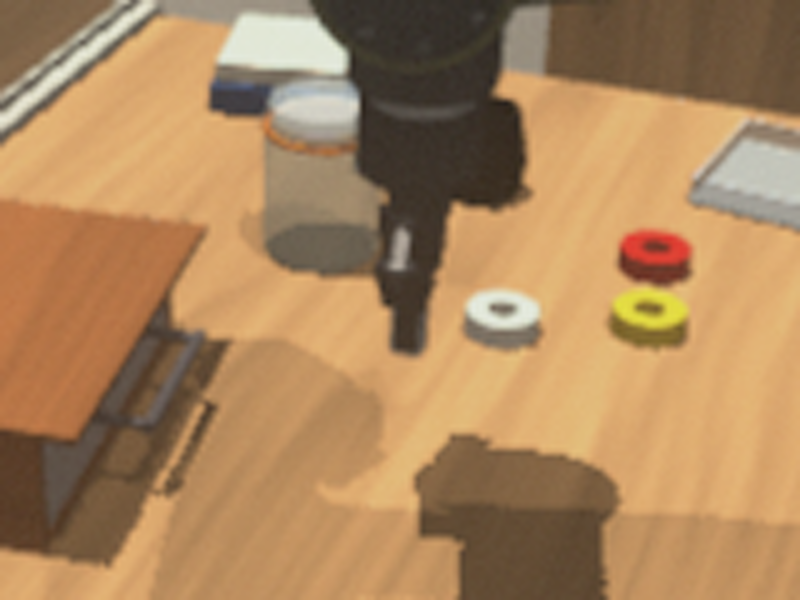

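The tip shows at (405,350), well above where the reported TCP projects (402,390). The real fingertips end about 30 mm short of the reported TCP, so I measure the offset by touching the table.

```bash
python3 - <<'E'
from h import *
print(env.movel([.52,-.06,-.02],v=.05,force_limit=4)); print(env.movel([.52,-.06,-.04],v=.015,force_limit=4)); st()
E
```

```text
False
True
t 12.34 [ 0.5199 -0.0601 -0.0319] [-179.9824   -0.0198 -172.3878] F [-1.2744  0.1877  5.0244] w 0.003 g 1.86807531863451
```

```bash
cat >> h.py <<'E'
L=.0315
def tz(o): return Ro.from_euler("xyz",o,degrees=True).as_matrix()[:,2]
def cmd(p,o): return np.asarray(p,float)+L*tz(o)   # true tip -> commanded TCP
E
python3 - <<'E'
from h import *
o=leanrpy(33); d=tz(o); T=cmd(S(18.4,47),o)
env.movel([.52,-.06,.05],v=.2); env.reach(T-d*.1,o)
print(env.movel(T,v=.06,force_limit=8)); s=st(); p0=s["position"]
print("proj tip",proj("side",p0-L*d))
print(env.movel(p0-CX*.02,v=.03,force_limit=25)); s=st()
E
```

```text
False
t 15.35 [ 0.717  -0.0352  0.0211] [ 179.9951   33.0399 -172.4046] F [-0.4475  0.7235  0.3615] w 0.001 g 0.0
proj tip (np.float64(228.26971705893126), np.float64(195.792262202069))
False
t 16.16 [ 0.6974 -0.0378  0.0217] [-179.9949   33.034  -172.3915] F [1.3898 1.0853 3.0058] w 0.0 g 1.4306413941085339
```

```bash
python3 - <<'E'
from h import *
p0=np.array([.717,-.0352,.0214])
print(env.movel(p0-CX*.115,v=.06,force_limit=15)); s=st()
print(env.movel(p0-CX*.2,v=.025,force_limit=10)); s=st(); print("travel",np.dot(p0-s["position"],CX))
for n in("side","top"):
    p,d=grab_frame(n); np.savez(n+"1.npz",p=p,d=d)
    if n=="side": cv2.imwrite("pics/open.png",cv2.resize(p[130:280,140:340],(800,600),interpolation=cv2.INTER_CUBIC)[...,::-1])
E
```

```text
False
t 17.89 [ 0.6031 -0.0505  0.0215] [-179.9892   32.9907 -172.3986] F [1.9101 0.1975 4.7527] w 0.002 g 2.018129378557205
True
t 19.5 [ 0.57   -0.0546  0.0224] [ 179.9812   33.1547 -172.3786] F [0.8119 0.4411 1.4854] w 0.0 g 0.48691132105886936
travel 0.14830044966776387
```

View pics/open.png

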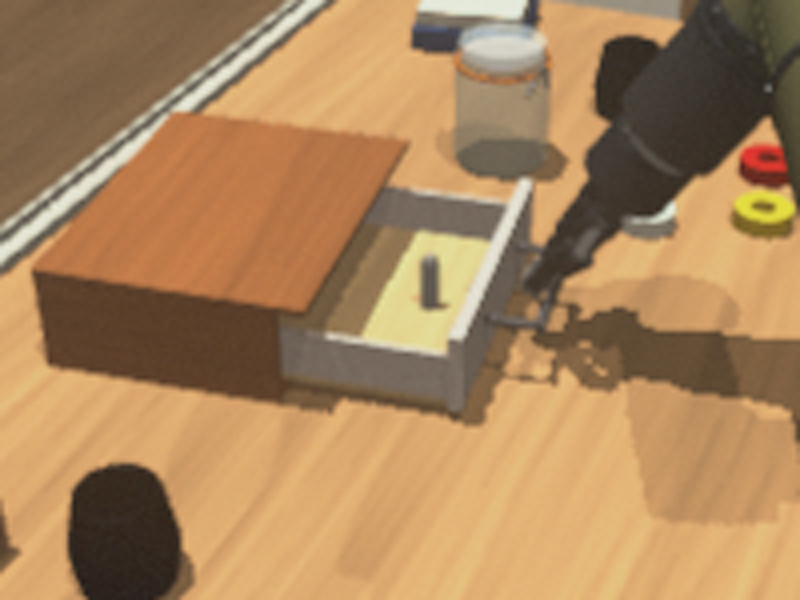

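The drawer is out, with the post at (430,282) and the finger still in the handle at (535,280). I pull once more to confirm the stop, withdraw, and look for the post.

```bash
python3 - <<'E'
from h import *
p0=np.array([.717,-.0352,.0214]); s=env.get_state(); p=s["position"]
print(env.movel(p-CX*.012,v=.015,force_limit=12)); s=st(); print("travel",np.dot(p0-s["position"],CX)); p=s["position"]
o=s["tool_rot"]; d=tz(o)
q=p+CX*.0045; env.movel(q,v=.03); env.movel(q-d*.07,v=.12); env.movel(q-d*.07-CX*.05+Z*.06,v=.2); st()
for n in("side","top"):
    a,b=grab_frame(n); np.savez(n+"1.npz",p=a,d=b)
A=np.load("top1.npz")["p"]; P=np.load("side1.npz")["p"]
Pt=S(45,0)+CX*(.105-.1445); print("predicted post",Pt)
X=cloud("top",np.load("top1.npz")["d"]); m=(abs(X[...,2]-.068)<.006)&(np.hypot(X[...,0]-Pt[0],X[...,1]-Pt[1])<.025); print("top cloud post top",m.sum(),X[m].mean(0))
# drawer front top edge
r=(X-Pt); a=r@CX; b=r@CY; m=(abs(X[...,2]-.08)<.006)&(a<-.03)&(a>-.09)&(abs(b)<.15); print("front edge",m.sum(),a[m].min(),a[m].max(),b[m].min(),b[m].max())
u,v=map(int,proj("top",Pt+Z*.068)); c=cv2.resize(A[v-20:v+20,u-25:u+25],(500,400),interpolation=cv2.INTER_CUBIC)
u2,v2=map(int,proj("side",Pt+Z*.068)); e=cv2.resize(P[v2-20:v2+20,u2-15:u2+15],(300,400),interpolation=cv2.INTER_CUBIC)
print(u-25,v-20,u2-15,v2-20,proj("top",Pt+Z*.068),proj("side",Pt+Z*.068))
cv2.imwrite("pics/post.png",np.hstack([c,e])[...,::-1])
E
```

```text
True
t 20.12 [ 0.568  -0.0543  0.026 ] [-179.9993   33.7339 -172.2608] F [1.2782 0.394  2.4564] w 0.001 g 0.7133259158581495
travel 0.1502084944891942
t 21.71 [ 0.4844 -0.0652  0.1433] [ 179.9662   33.6089 -172.2699] F [-0.1686 -0.1149 -1.0323] w 0.002 g 0.0
predicted post [ 0.6343 -0.0462  0.    ]
top cloud post top 15 [ 0.6343 -0.0475  0.0668]
front edge 319 -0.0592924583416111 -0.04716030015398911 -0.1273976566454289 0.12486397378547126
248 160 232 173 (np.float64(273.01986594532355), np.float64(180.5554982243727)) (np.float64(247.23036650997815), np.float64(193.3547221760156))
```

View pics/post.png

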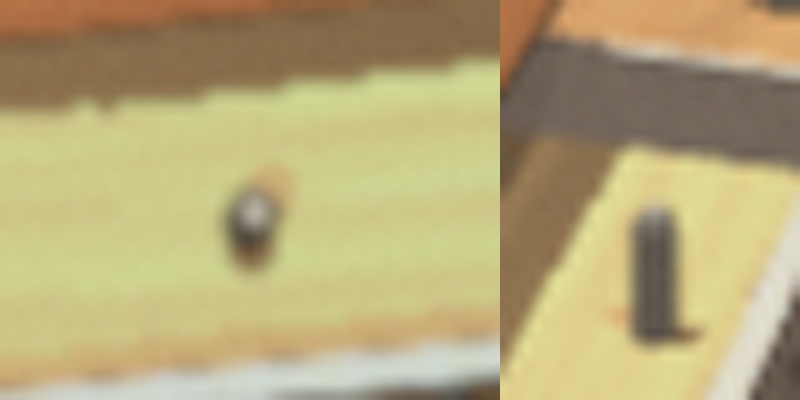

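Top crop: post top at (255,213). Side crop: post top at (657,215), foot at (655,340). Both agree with the predicted post to within 1 px, and the stop is confirmed. Next, the yellow ring.

```bash
cat >> h.py <<'E'
PT=np.array([.6339,-.0467,0])
oA=leanrpy(0); oB=leanrpy(0,YAW-np.pi/2)
ZG=.002-L
def pick(c):
    c=np.array([c[0],c[1],0.])
    env.reach(c+Z*.06,oB); 
    if env.get_state()["gripper_width"]<.9: env.let_go()
    env.movel(c+Z*ZG,v=.12,force_limit=8); env.grasp(); st(); env.let_go()
    env.movel(c+Z*.02,v=.15); env.reach(c+Z*.02,oA); env.movel(c+Z*ZG,v=.12,force_limit=8)
    env.grasp(); s=st(); return s
E
python3 - <<'E'
from h import *
print(kin.ik([.4117,-.316,.06],oB),kin.ik([.426,.308,.06],oB))
p=env.get_state()["position"]; env.movel(p+Z*.08-CX*.03,v=.2)
env.let_go()
s=pick((.4117,-.316)); 
print(env.movel(s["position"]+Z*.02,v=.1)); s=st()
p,d=grab_frame("side"); u,v=map(int,proj("side",[.4117,-.316,.05])); cv2.imwrite("pics/y.png",cv2.resize(p[v-60:v+60,u-80:u+80],(800,600),interpolation=cv2.INTER_CUBIC)[...,::-1])
E
```

```text
[ -15.2599   -8.612   -20.1608    0.      -78.4513 -157.1401] [ 57.8173  -7.536  -19.1967   0.     -78.3394 129.7827]
t 25.56 [ 0.4126 -0.3165 -0.0281] [179.8988   0.0842  97.6203] F [-0.2083  1.6538  6.2983] w 0.624 g 63.556150160729885
t 28.84 [ 0.4126 -0.3166 -0.0276] [-179.906     0.1115 -172.3842] F [-1.5642  1.0492  6.5074] w 0.631 g 62.09309209138155
False
t 29.21 [ 0.4131 -0.3166 -0.0072] [-179.9847    0.0791 -172.4065] F [ 0.7511  0.6726 -1.437 ] w 0.634 g 63.20544568821788
```

```bash
cat >> h.py <<'E'
def place(zg,zf):
    p=env.get_state()["position"]; env.movel([p[0],p[1],.11],v=.25)
    env.reach(PT+Z*(zg+.1),oA)
    r=env.movel(PT+Z*(zg+.062),v=.06,force_limit=5); s=st(); print("top",r)
    if r: return False
    r=env.movel(PT+Z*(zg+zf+.002),v=.08,force_limit=6); s=st(); print("down",r)
    return s["position"][2]<zg+zf+.008
E
python3 - <<'E'
from h import *
ok=place(-.0276,.018); print(ok)
E
```

```text
t 31.98 [ 0.6341 -0.0467  0.0347] [-179.9853    0.0244 -172.3935] F [-0.7413  0.0279 -1.1122] w 0.633 g 63.2652385532856
top False
t 32.52 [ 0.6328 -0.0465 -0.0095] [ 179.978    -0.1579 -172.399 ] F [0.697  0.9457 3.4762] w 0.63 g 63.67042629048228
down True
True
```

```bash
python3 - <<'E'
from h import *
env.let_go(); p=env.get_state()["position"]; env.movel(p+Z*.12,v=.2)
import h; h.oB=leanrpy(0,YAW+np.pi/2); print(kin.ik([.4255,.308,.06],h.oB))
s=pick((.4255,.308)); env.movel(s["position"]+Z*.03,v=.12); st()
a,b=grab_frame("top"); u,v=map(int,proj("top",PT+Z*.03)); c=cv2.resize(a[v-30:v+30,u-40:u+40],(480,360),interpolation=cv2.INTER_CUBIC)
a,b=grab_frame("side"); u,v=map(int,proj("side",PT+Z*.03)); e=cv2.resize(a[v-30:v+30,u-25:u+25],(300,360),interpolation=cv2.INTER_CUBIC)
cv2.imwrite("pics/y.png",np.hstack([c,e])[...,::-1])
E
```

```text
[ 57.8671  -7.601  -19.2553   0.     -78.3457 -50.2671]
t 36.58 [ 0.4261  0.3086 -0.0283] [-179.9085    0.0575  -82.3822] F [-0.8191 -0.4644  5.6456] w 0.512 g 61.27319376915693
t 39.98 [ 0.4262  0.3086 -0.0282] [ 179.9353    0.1075 -172.3831] F [-1.1643  0.6419  6.3222] w 0.506 g 61.45784821361303
t 40.39 [0.426  0.3088 0.0016] [ 179.9575   -0.017  -172.4121] F [ 0.318   0.2529 -0.8404] w 0.508 g 61.02324452251196
```

View pics/y.png

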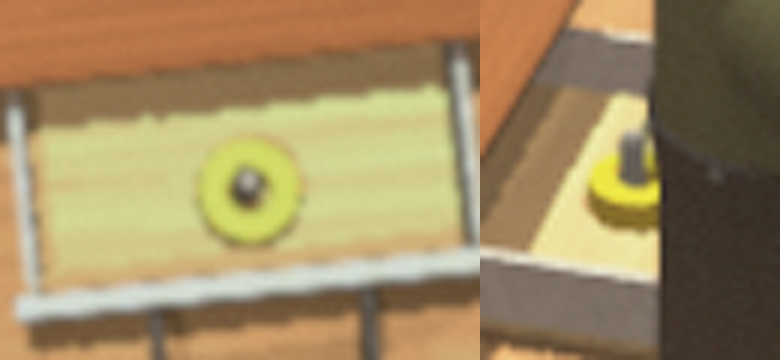

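The top crop shows the yellow ring flat round the post at (250,190), and blue is in the gripper. I place blue.

```bash
python3 - <<'E'
from h import *
ok=place(-.028,.038); print(ok)
if ok:
    env.let_go(); p=env.get_state()["position"]; env.movel(p+Z*.12,v=.2); env.reach([.42,-.1,.25],oA); st()
    a,b=grab_frame("top"); X=cloud("top",b); u,v=map(int,proj("top",PT+Z*.03)); c=cv2.resize(a[v-45:v+45,u-60:u+60],(400,300),interpolation=cv2.INTER_CUBIC)
    r=X-PT; A=r@CX; m=(abs(X[...,2]-.08)<.006)&(A<-.03)&(A>-.09)&(abs(r@CY)<.15); print("front",A[m].min(),A[m].max())
    rr=np.hypot(r[...,0],r[...,1]); q=(rr>.013)&(rr<.021); print("blue z",np.percentile(X[q][:,2],[5,50,95]))
    a,b=grab_frame("side"); u,v=map(int,proj("side",PT+Z*.03)); e=cv2.resize(a[v-45:v+45,u-60:u+60],(400,300),interpolation=cv2.INTER_CUBIC)
    cv2.imwrite("pics/end.png",np.hstack([c,e])[...,::-1])
E
```

```text
t 43.38 [ 0.6341 -0.0468  0.0343] [-179.9831    0.0248 -172.4007] F [ 0.2256 -0.6769 -0.5386] w 0.509 g 61.041230857372284
top False
t 43.73 [ 0.6335 -0.0465  0.0099] [ 179.971    -0.0464 -172.4025] F [-0.054   1.1941  3.7202] w 0.505 g 61.454432643949986
down True
True
t 45.96 [ 0.4203 -0.0997  0.2486] [ 179.9808   -0.1208 -172.387 ] F [ 0.3893 -0.694  -0.3755] w 1.004 g 0.0
front -0.0586131822163934 -0.0463261429101321
blue z [0.047  0.0576 0.0618]
```

View pics/end.png

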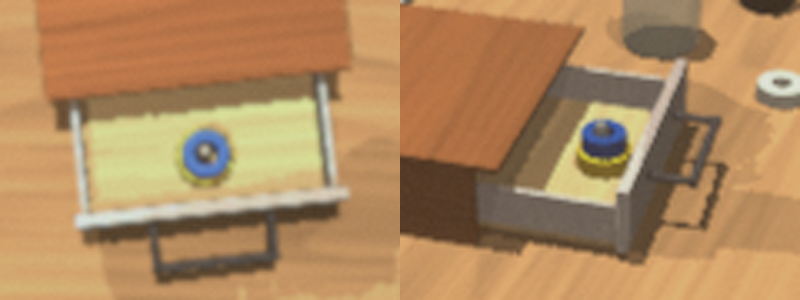

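The final crops show blue flat on yellow round the post, at (205,153) in the top view and (605,145) in the side view. The drawer is still fully out and the arm is clear.

```bash
python3 -c "
from h import *
print(env.sign_off())"
```

```text
the job is handed in; nothing more can be done
None
```

Job handed in at about 46 s: the drawer is open about 145 mm to its felt stop, with the yellow ring flat on the drawer floor and the blue ring flat on top of it around the post; the first hook attempt slipped over the handle harmlessly, because the fingertips end about 31 mm short of the reported TCP, and the second held.

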